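# Fit the second guide pillar into the die shoe

## Robot

A 7-joint arm with a two-finger parallel gripper is mounted at the origin on a cart in front of the work surface, level with it; the furniture and walls round the work are solid. World frame = base frame: x ahead of the robot, y to its left, z up, the work surface at z = 0. Lengths are in m, angles in rad, forces in N, time in s.
With the tool pointing down it reaches from about 0.35 to 0.775 m from the base axis. Payload 3.1 kg.
Tool frame: the origin (TCP) lies midway between the tips of the shut fingers; the grasp point (between the pads) lies 19 mm behind it (env.hold_point_z is the z of the grasp point in the tool frame, in m); z points along the fingers, y is the line along which they close (so a half turn about z gives the same grasp; the last joint's range is limited). The gripper opens to 85 mm and grips with 20 to 120 N. Pads are 22 mm wide; open, the fingers measure 114 mm over their backs; the gripper's body (76 mm by 85 mm) begins 54 mm behind the grasp point. The pads swing forward as they close: fully open they stand 13 mm farther back than shut.
Start: joints at [-1.229, 0.311, 0.014, 1.512, -0.004, 1.319, -0.027], TCP at [0.206, 0.51, 0.231] pointing down, gripper open.
Joint ranges: [-2.7, 2.7], [-0.3, 1.91], [-1.27, 1.3], [0.12, 2.57], [-1.44, 4.58], [0.2, 2.03], [-3.05, 3.05]. Speed limits (rad/s): [2.79, 2.79, 3.14, 3.14, 3.14, 3.14, 3.14].

## Interface

Orientations are given as a unit quaternion [x, y, z, w].
In Python, from bench import env, planner, optics, ticket gives the robot as it stands. Calls block until the motion is done:
- env.movep(position, orientation): joint-space move of the TCP to a pose.
- env.movel(position, vel=0.15, frame=None): straight line of the TCP; frame=None keeps the orientation; vel is the mean speed in m/s.
- env.move_j(angles): joint-space move.
- env.open_gripper() and env.grasp(newtons=None): open the fingers fully, or close them until they stop; newtons is the grip in N (None keeps the last).
- env.dwell(seconds).
- planner.ik(position, orientation): joint angles nearest the present ones, or None.
- env.get_obs(): the state.
- optics.snapshot(name): name is "side" or "top"; returns the picture (400x640x3 uint8, red, green, blue); there is no depth.
- optics.camera_model(name): a dict with "intrinsics" (3x3 intrinsics, pixels), "distortion" ([k1, k2, p1, p2, k3] as OpenCV has them; the pictures are not rectified), "rvec" (rotation vector, rad) and "tvec" (3), from world to camera coordinates, as OpenCV has them. Camera axes: x right, y down, z forward; pixel columns grow to the right and rows downward; lengths in m; the calibration is good to about 2 mm. A picture is of the moment at which its call begins. camera_model takes no time and is no camera call.
A pose or a line that the arm cannot do raises env.MotionError and nothing moves.
- ticket.hand_in(): hands the job in; it is judged then, once.
Trained networks look in the newest picture that a camera, given by its name, has taken for a name from the list of things; names that differ only in an ending like _2 or _b are one class to them, and where a whole thing is asked for, a point or a joint stands for the part that bears it (a point fixed in the world has none). Each returns a list of dicts, best first, with "score" (0 to 1); they miss things now and then, are a little off and sometimes report something else, mostly with a low value. They report only what shows in the picture. A call takes as long as a camera call.
- optics.outline_of(camera, name): "mask" (400x640 bool, what is visible of it) and "point" ([column, row] in pixels, amid what is visible of it).
- optics.spot_point(camera, name): "point" ([column, row] in pixels: a listed point, or the origin of a listed thing).
The state is a dict: "clock": time; "qpos": joint angles; "joint_velocities": joint speeds; "joint_torque": joint torques, N m; "tool_pos": TCP position; "tcp_rot": TCP orientation; "force": force on the tool from outside, world axes, zero at the start; "moment": the same for the moment, N m; "gripper_width": finger opening in m; "grasp_force": force on a finger pad.
Only numpy, scipy, OpenCV 4.12 (cv2) and the standard library are available. Lean on these libraries where they do the work, as an engineer would, in place of code of your own. Each camera call takes 0.05 s, during which the arm holds its last target. There are 200 camera calls.

## Task

The crimping die set on the bench still needs its second guide pillar: take the thick pillar out of the sloped rack and fit it, foot down, into the empty boss of the die shoe. It is a close fit, so do not drop it in straight: enter it clearly leaning, with only the lower edge of its foot in the mouth of the bore, then straighten it up and slide it fully home until its collar sits flat on the boss. Leave the thin spare pillar in the rack, and let go of the thick one once it is home.

Things in the scene. Friction and masses are not known exactly. Their poses are not given: they have to be found in the camera images.
- thick_pillar: Loose round steel guide pillar to fit, 120 mm long, 0.45 kg. Origin: centre of its flat foot; z along its axis to the rounded top. From the foot up: spigot 32 mm dia., 36 mm long, square bottom edge; collar 46 mm dia., 8 mm thick; guide post 30 mm dia., 76 mm long (44 to 120 mm from the foot): grip here. Starts in a hole of pillar_rack, collar on the plank, leaning 15 degrees (0.26 rad).
- thin_pillar: Loose spare steel pillar in the rack's other hole, to stay there: same length and shape but slimmer, spigot 26 mm, collar 44 mm, post 22 mm in diameter. Origin: centre of its foot; z along its axis to the top.
- pillar_rack: Fixed rack 104 x 216 mm, 70 mm high: black plank between steel cheeks. Origin: centre of its underside; x to its rear, y along it, z up. The plank slopes 15 degrees down to its front (-x); the pillars lean to -x, toward the robot. Two through holes, 34 mm dia., at y = +48 and -48 mm, mouths 56 mm up; which pillar is in which varies. Pull a pillar 40 mm along its axis to clear the hole.
- die_shoe: Fixed grey cast die shoe, 150 x 280 mm, on two bars 14 mm high. Origin: on the table under its centre; x to its rear, y to its left, z up. Slab top at 36 mm. Two bosses 68 mm dia., top at 76 mm: the left (x +12, y +74 mm) carries a fitted thin pillar, its top at 160 mm; the right (x +12, y -74 mm) has the empty bore. Between them (y -33 to +33 mm) a die block up to 78 mm high.
- bore_mouth (a point): Centre of the mouth of the empty bore, in the flat top of the right-hand boss, 76 mm above the table; axes as die_shoe, z up along the vertical bore. Bore 33.6 mm dia. (1.6 mm wider than the thick spigot), square rim, blind, 40 mm deep: the collar lands on the boss before the foot reaches the bottom.
- screen_corner (a point): Lower front corner of the press's screen, which hangs over the bench between rack and die shoe; from here the screen runs 0.26 m back (+x), 0.2 m up and about 0.1 m to the right (-y). It never moves. Keep wrist and forearm clear: pass from rack to shoe in front of it (nearer the robot).

How it is judged:
On the way:
1. the thick pillar's foot enters the bore edge-first: the pillar leans by at least 6 degrees (0.10 rad) while the lower edge of its foot is below the rim, inside the mouth (horizontal distance between thick_pillar and bore_mouth below 0.022 m and ((angle between thick_pillar's own z axis and vertical above 0.1 rad and z of thick_pillar in the frame of bore_mouth below 0 m) or (angle between thick_pillar's own z axis and vertical above 0.18 rad and z of thick_pillar in the frame of bore_mouth below 0.0018 m) or (angle between thick_pillar's own z axis and vertical above 0.25 rad and z of thick_pillar in the frame of bore_mouth below 0.0032 m) or (angle between thick_pillar's own z axis and vertical above 0.35 rad and z of thick_pillar in the frame of bore_mouth below 0.0046 m))), for 0.1 s.
At the end, for the whole second after the job is handed in: the thick pillar stands upright in the bore (within 0.06 rad of vertical, foot within 4 mm of the bore's axis), foot at least 33.5 mm below the mouth (36 mm is fully home), at rest and let go; the thin pillar is still in its hole (within 20 mm of where it was) (z of thick_pillar in the frame of bore_mouth below -0.0335 m and horizontal distance between thick_pillar and bore_mouth below 0.004 m and angle between thick_pillar's own z axis and vertical below 0.06 rad and linear speed of thick_pillar below 0.02 m/s and distance of thin_pillar from where it was at the start of the episode below 0.02 m); the robot touches nothing.
It fails at once if the thin pillar is pulled from its hole in the rack (moved more than 30 mm) (distance of thin_pillar from where it was at the start of the episode above 0.03 m).
It also fails if it takes over 48 s, if anything falls off the work surface, if the arm or the gripper's body presses on something with over 40 N, if the wrist force passes 120 N, or if a joint passes its speed limit or range.

## Working session

There is one attempt and no reset: what is moved stays moved. The work goes in short steps, each a Python script; the robot and the scene stay as the last script left them, time stands still between calls to the robot, and variables do not carry over. Pictures are saved under pics/ and viewed, at most 10 in all, crops included, and the job is handed in when it is done.

```bash
ls; mkdir -p pics
cat > h.py <<'E'
import numpy as np, cv2
from scipy.spatial.transform import Rotation as R
from scipy.optimize import least_squares
from bench import env, planner, optics, ticket
def cam(n):
    m=optics.camera_model(n); return [np.array(m[k],float) for k in("rvec","tvec","intrinsics","distortion")]
def proj(n,P): return cv2.projectPoints(np.atleast_2d(np.array(P,float)),*cam(n))[0][:,0]
def ray(n,px):
    r,t,K,d=cam(n); u=cv2.undistortPoints(np.array([[px]],float),K,d)[0,0]
    M=cv2.Rodrigues(r)[0]; v=M.T@np.array([*u,1]); return -M.T@t.ravel(), v/np.linalg.norm(v)
def onz(n,px,z): o,v=ray(n,px); return o+v*(z-o[2])/v[2]
def tri(a,b):
    (o1,v1),(o2,v2)=ray("side",a),ray("top",b)
    s=np.linalg.lstsq(np.c_[v1,-v2],o2-o1,rcond=None)[0]; p,q=o1+s[0]*v1,o2+s[1]*v2
    return (p+q)/2,np.linalg.norm(p-q)
def save(n,f): cv2.imwrite(f"pics/{f}.png",cv2.cvtColor(optics.snapshot(n),cv2.COLOR_RGB2BGR))
E
python3 - <<'E'
from h import *
for c in("side","top"):
    save(c,c+"0"); print(c,ray(c,[320,200]))
    for n in("thick_pillar","thin_pillar","pillar_rack","die_shoe","bore_mouth","screen_corner"):
        s=optics.spot_point(c,n); o=optics.outline_of(c,n)
        print(n,[(np.round(d["point"],1),round(d["score"],2)) for d in s[:3]],[(np.round(d["point"]),round(d["score"],2),d["mask"].sum()) for d in o[:2]])
print(env.get_obs()["clock"],env.hold_point_z)
E
```

```text
bench.py
pics
side (array([ 0.27794024, -1.15213459,  0.67629136]), array([ 0.22203545,  0.90450777, -0.36409607]))
thick_pillar [(array([304. , 313.2]), 0.57)] [(array([295., 294.]), 0.6, np.int64(482)), (array([310., 228.]), 0.23, np.int64(2003))]
thin_pillar [(array([292.4, 292.5]), 0.65)] [(array([282., 268.]), 0.55, np.int64(189))]
pillar_rack [(array([293.2, 313.1]), 0.83)] [(array([290., 311.]), 0.93, np.int64(2418))]
die_shoe [(array([309.5, 234.9]), 0.73)] []
bore_mouth [(array([312.4, 236.1]), 0.27)] [(array([313., 228.]), 0.64, np.int64(2003))]Traceback (most recent call last):
  File "<stdin>", line 5, in <module>
ValueError: it knows: bore_mouth, die_shoe, pillar_rack, thick_pillar, thin_pillar
```

Run:
```python
from h import *
for c in("top","side"):
    save(c,c+"0"); print(c,ray(c,[320,200]))
    for n in("thick_pillar","thin_pillar","pillar_rack","die_shoe","bore_mouth"):
        s=optics.spot_point(c,n); o=optics.outline_of(c,n)
        print(n,[(np.round(d["point"],1),round(d["score"],2)) for d in s[:3]],[(np.round(d["point"]),round(d["score"],2),d["mask"].sum()) for d in o[:2]])
    try: print([d["point"] for d in optics.spot_point(c,"screen_corner")])
    except Exception as e: print(e)
print(env.get_obs()["clock"],env.hold_point_z)
```

```text
top (array([ 0.30259119, -0.0621096 ,  1.37691925]), array([ 0.17942929, -0.00816288, -0.98373701]))
thick_pillar [(array([384.5, 229.9]), 0.73)] [(array([385., 232.]), 0.62, np.int64(229))]
thin_pillar [(array([353.6, 229.4]), 0.44)] [(array([351., 231.]), 0.44, np.int64(179))]
pillar_rack [(array([368.3, 234.3]), 0.63), (array([256.3, 188.7]), 0.36)] [(array([370., 233.]), 0.92, np.int64(2081))]
die_shoe [(array([234.1, 196.1]), 0.75)] [(array([235., 195.]), 0.74, np.int64(3894))]
bore_mouth [(array([259.9, 187.1]), 0.55)] []
[[333.7, 198.0]]
side (array([ 0.27794024, -1.15213459,  0.67629136]), array([ 0.22203545,  0.90450777, -0.36409607]))
thick_pillar [(array([302.8, 315.5]), 0.98)] [(array([294., 294.]), 0.57, np.int64(470))]
thin_pillar [(array([292.4, 296.6]), 0.6)] [(array([280., 268.]), 0.78, np.int64(182))]
pillar_rack [(array([292. , 311.2]), 0.62)] [(array([292., 309.]), 0.87, np.int64(2603)), (array([309., 228.]), 0.56, np.int64(1992))]
die_shoe [(array([309.8, 233.2]), 0.78)] [(array([313., 228.]), 0.76, np.int64(1998))]
bore_mouth [(array([318.2, 225.9]), 0.91)] [(array([314., 228.]), 0.74, np.int64(1964))]
[[298.3, 138.5]]
1.8 -0.0187
```

View pics/side0.png

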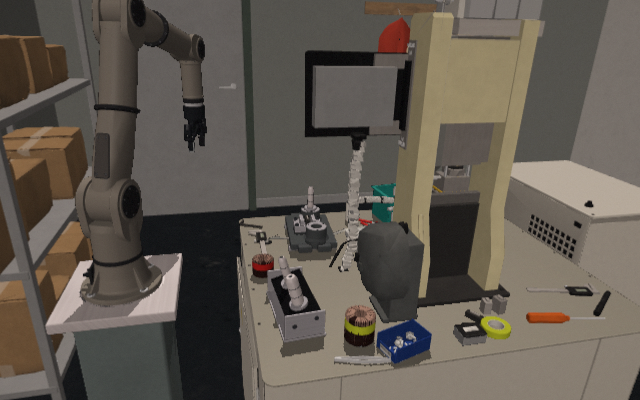

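View pics/top0.png

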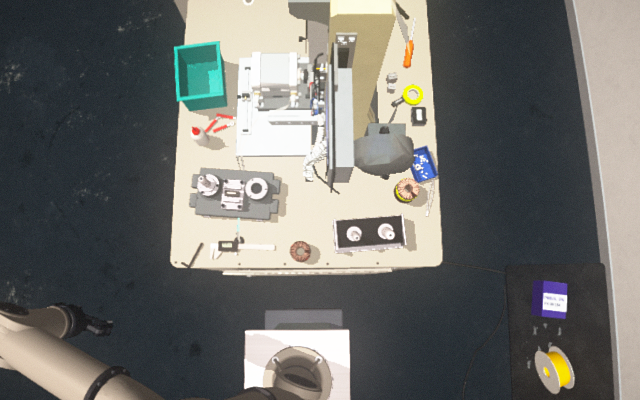

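The side view shows the rack at (297,305) with the thick pillar at (294,290), nearest the camera, the shoe at (312,232), and the screen's lower edge at row 135. The top view shows the thick pillar at (387,232), the empty bore at (257,188), and the screen at (340,120).

Run:
```python
from h import *
im={c:cv2.cvtColor(optics.snapshot(c),cv2.COLOR_RGB2BGR) for c in("top","side")}
for c in im: cv2.imwrite(f"pics/{c}_raw.png",im[c])
print("bore",tri([318,226],[259,187.3]),onz("top",[257.5,188],.076),onz("side",[317,227],.076))
print("shoe",onz("top",[235,195],.036)); print("corner",tri([298.3,138.5],[333.7,198.]))
print("rack",onz("top",[369,233.5],.0), onz("top",[387,232],.12),onz("top",[354,233],.12))
print("thick foot",tri([303.5,314.5],[384.5,230]))
g=lambda c,x,y:cv2.resize(im[c][y:y+75,x:x+100],(400,300),interpolation=cv2.INTER_CUBIC)
cv2.imwrite("pics/crops.png",np.vstack([np.hstack([g("top",185,158),g("top",322,198)]),np.hstack([g("side",270,180),g("side",245,252)])]))
```

```text
bore (array([0.58183092, 0.11134446, 0.07759772]), np.float64(0.004155253980086643)) [0.57792869 0.11632421 0.076     ] [0.57996275 0.1082947  0.076     ]
shoe [0.56452063 0.19172321 0.036     ]
corner (array([ 0.47919177, -0.10020278,  0.41935723]), np.float64(0.004763288484500387))
rack [ 0.4452515  -0.22756181  0.        ] [ 0.43669615 -0.26551059  0.12      ] [ 0.43463049 -0.16980721  0.12      ]
thick foot (array([ 0.45678764, -0.27354239,  0.02638852]), np.float64(0.007588554026345516))
```

View pics/crops.png

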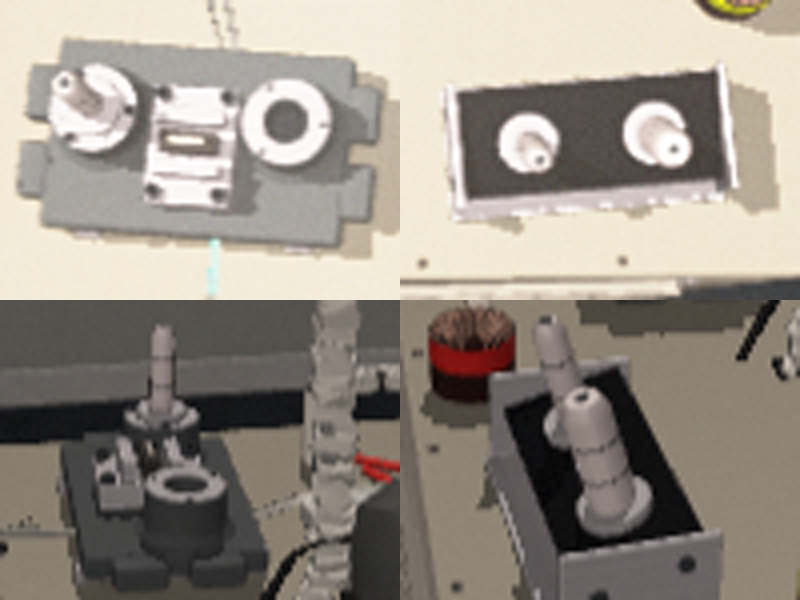

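The crops show the bore centre at about (256.4,187.9) in the top view and (316,226) in the side view. The thick pillar's apex is at about (390.3,235.3) top and (289.4,276) side, and its collar sits on the plank.

```bash
cat > fit.py <<'E'
from h import *
def px(c,X,Y,x0,y0,ox,oy): return [x0+(X-ox+.5)/4-.5, y0+(Y-oy+.5)/4-.5]
T=lambda X,Y:px(0,X,Y,185,158,0,0); TR=lambda X,Y:px(0,X,Y,322,198,400,0)
S=lambda X,Y:px(0,X,Y,270,180,0,300); SR=lambda X,Y:px(0,X,Y,245,252,400,300)
a=np.array([-np.sin(.2618),0,np.cos(.2618)])
m=lambda s,l:np.array([0,s*.048,.056])+a*l
shoe=[("top",[.012,-.074,.076],T(286,120)),("side",[.012,-.074,.076],S(185,484)),
 ("top",[.012,.074,.160],T(64,80)),("side",[.012,.074,.160],S(163,326)),
 ("top",[.075,.14,.036],T(65,38)),("top",[.075,-.14,.036],T(358,58)),("top",[-.075,-.14,.036],T(340,245)),("top",[-.075,.14,.036],T(42,225))]
rack=[("top",m(-1,.084),TR(674,150)),("side",m(-1,.084),SR(579,396)),("top",m(1,.084),TR(541,160)),("side",m(1,.084),SR(545,318)),
 ("top",m(-1,.008),TR(655,135)),("side",m(-1,.008),SR(615,504)),("top",m(1,.008),TR(529,142))]
def fit(F,x0,v=1):
    def W(p,P): return R.from_euler("z",p[2]).apply(P)+[p[0],p[1],0]
    def f(p): return np.concatenate([proj(c,W(p,P))[0]-q for c,P,q in F])
    r=least_squares(f,x0,loss="soft_l1"); 
    if v: print(r.x.round(4),"\n",f(r.x).reshape(-1,2).round(1).tolist())
    return r.x,W
if __name__=="__main__":
    p,W=fit(shoe,[.565,.19,0]); print("bore",W(p,[.012,-.074,.076]))
    q,V=fit(rack,[.445,-.227,0]); print("thick foot",V(q,m(-1,-.036)),"axis",R.from_euler("z",q[2]).apply(a))
    print("bore tri",tri(S(185,484),T(286,120)),"apex tri",tri(SR(579,396),TR(674,150)),V(q,m(-1,.084)))
    print(R.from_quat(env.get_obs()["tcp_rot"]).as_matrix().round(3))
    # plan check
    yaw=q[2]
    def ori(t,yaw):  # pillar leaning t toward -x of yawed frame
        ax=R.from_euler("z",yaw).apply([-np.sin(t),0,np.cos(t)]); y=R.from_euler("z",yaw).apply([0,1,0])
        return [R.from_matrix(np.c_[np.cross(s*y,-ax),s*y,-ax]).as_quat() for s in(1,-1)],ax
    for nm,base,t,yw in(("rack",V(q,m(-1,-.036)),.2618,yaw),("bore",W(p,[.012,-.074,.078]),.3,.2),("home",W(p,[.012,-.074,.04]),0,.2)):
        for Q in ori(t,yw)[0]:
            ax=ori(t,yw)[1]; print(nm,[ (lambda z:None if z is None else z.round(2).tolist())(planner.ik(base+ax*l,Q)) for l in(.075,.14,.2)])
E
python3 fit.py
```

```text
[ 0.5724  0.1951 -0.0689] 
 [[0.0, -0.1], [0.1, -0.2], [0.1, 0.7], [-0.3, -0.3], [-8.3, -0.5], [6.4, -0.2], [7.1, 0.3], [-8.0, -0.5]]
bore [0.57929431 0.12048838 0.076     ]
[ 0.4451 -0.2225  0.0623] 
 [[0.1, -0.2], [0.1, 0.3], [-0.1, -0.3], [-0.1, 0.3], [0.2, -0.4], [-0.9, -1.2], [0.1, 0.1]]
thick foot [ 0.45734693 -0.26977737  0.02122668] axis [-0.25831707 -0.01612122  0.96592567]
bore tri (array([0.57914692, 0.12062675, 0.07535914]), np.float64(0.0002074871061681351)) apex tri (array([ 0.42600187, -0.27134612,  0.13762621]), np.float64(0.00040481323499533327)) [ 0.42634888 -0.27171192  0.13713776]
[[-0.927  0.374  0.   ]
 [ 0.374  0.927  0.   ]
 [-0.     0.    -1.   ]]
rack [[-0.32, 0.5, 1.25, 2.03, -0.87, 0.96, 3.01], [1.14, 0.18, -0.53, 1.94, -0.1, 0.85, 2.32], [1.02, 0.08, -0.35, 1.88, -0.18, 1.0, 2.39]]
rack [[-0.13, 0.35, 0.94, 2.03, -0.66, 0.83, -0.31], [-0.16, 0.19, 0.94, 1.98, -0.44, 0.91, -0.5], [-0.14, 0.06, 0.88, 1.91, -0.27, 1.02, -0.65]]
bore [[-0.57, 0.22, 0.38, 1.9, -0.12, 0.74, 1.64], [-0.65, 0.12, 0.44, 1.86, -0.06, 0.88, 1.59], [-0.71, 0.03, 0.47, 1.8, -0.01, 1.02, 1.54]]
bore [[-0.71, 0.23, 0.55, 1.91, -0.19, 0.74, -1.44], [-0.71, 0.12, 0.52, 1.86, -0.07, 0.88, -1.54], [-0.72, 0.03, 0.49, 1.8, -0.01, 1.02, -1.6]]
home [[-0.43, 0.49, 0.28, 1.57, -0.15, 1.1, 1.66], [-0.45, 0.44, 0.31, 1.48, -0.14, 1.24, 1.65], [-0.46, 0.4, 0.33, 1.38, -0.13, 1.38, 1.64]]
home [[-0.67, 0.54, 0.63, 1.58, -0.34, 1.14, -1.33], [-0.67, 0.48, 0.65, 1.49, -0.3, 1.27, -1.36], [-0.67, 0.44, 0.66, 1.39, -0.27, 1.4, -1.39]]
```

```bash
cat >> h.py <<'E'
L=.071          # TCP distance from the foot along the pillar axis
FOOT=np.array([.4573,-.2698,.0212]); YR=.0623; BORE=np.array([.5792,.1206,.076])
def ax(t,yaw): return R.from_euler("z",yaw).apply([-np.sin(t),0,np.cos(t)])
def ori(t,yaw):
    a=ax(t,yaw); y=-R.from_euler("z",yaw).apply([0,1,0]); return R.from_matrix(np.c_[np.cross(y,-a),y,-a]).as_quat()
def st(tag=""):
    o=env.get_obs(); print(tag,"t",round(o["clock"],2),"tcp",np.round(o["tool_pos"],4),"F",np.round(o["force"],1),"M",np.round(o["moment"],2),"w",round(o["gripper_width"],4),"gf",np.round(o["grasp_force"],1)); return o
E
python3 - <<'E'
from h import *
o=env.get_obs()
env.movep([.145,.36,.27],o["tcp_rot"]); st("in")
q=np.array(env.get_obs()["qpos"]); print(q.round(2))
q[0]+=1.19+.55; q[6]=-1.0; env.move_j(q); st("swing")
print(R.from_quat(env.get_obs()["tcp_rot"]).as_matrix()[:,1].round(2))
for l in(L+.09,L): print(planner.ik(FOOT+ax(.2618,YR)*l,ori(.2618,YR)))
E
```

```text
in t 2.61 tcp [0.1453 0.3607 0.2704] F [-0.8  0.5 -0.5] M [ 0.05 -0.03  0.01] w 0.0853 gf 0.0
[-1.23 -0.04  0.    1.83  0.    1.36 -0.04]
swing t 4.74 tcp [ 0.3317 -0.203   0.2703] F [ 0.6  0.5 -0. ] M [ 0.04 -0.01 -0.01] w 0.0853 gf 0.0
[ 0.07 -1.    0.  ]
[ 0.58991973  0.11018098  0.09077124  1.93530783 -0.23511562  0.91480806
 -0.70247561]
[ 0.59938813  0.25333806  0.04508752  2.00625573 -0.28098266  0.70023671
 -0.66759369]
```

Run:
```python
from h import *
a=ax(.2618,YR)
env.movep(FOOT+a*(L+.09),ori(.2618,YR)); st("pre")
env.movel(FOOT+a*L,vel=.1); st("at")
env.grasp(70); st("grip")
env.movel(FOOT+a*(L+.06),vel=.08); st("pulled")
env.movel([.37,-.2,.23],vel=.2); st("up")
save("top","top1"); save("side","side1")
t=cv2.imread("pics/top1.png"); s=cv2.imread("pics/side1.png")
cv2.imwrite("pics/c1.png",np.hstack([cv2.resize(t[150:300,290:420],None,fx=3,fy=3),cv2.resize(s[175:325,190:320],None,fx=3,fy=3)]))
```

```text
pre t 5.37 tcp [ 0.4162 -0.2712  0.177 ] F [-0.8 -0.1  0.6] M [-0.01  0.25  0.  ] w 0.0855 gf 0.0
at t 6.42 tcp [ 0.4394 -0.2714  0.0905] F [-0.2  0.9  0.1] M [-0.07  0.28  0.04] w 0.0854 gf 0.0
grip t 6.97 tcp [ 0.4389 -0.2706  0.0902] F [-2.7  2.2  5.4] M [0.31 0.46 0.13] w 0.0287 gf 68.7
pulled t 7.88 tcp [ 0.423  -0.2715  0.147 ] F [ 0.3  0.6 -4.4] M [-0.03  0.49 -0.04] w 0.0286 gf 69.3
up t 8.63 tcp [ 0.3698 -0.2004  0.2293] F [ 0.5 -0.5 -3.9] M [-0.05  0.54  0.07] w 0.0287 gf 69.3
```

View pics/c1.png

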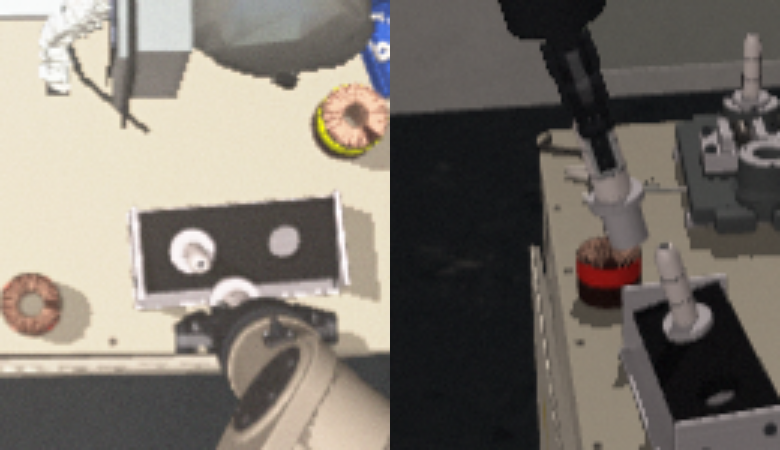

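The thick pillar is held in line with the tool at about (617,205) in the crop. The thin pillar is undisturbed in the rack. I'm moving on to a leaning pose above the bore.

Run:
```python
from h import *
T=.30
env.movep([.37,-.03,.25],ori(.28,.03)); st("via")
pre=BORE+[0.003,0,.045]+ax(T,0)*L
print(planner.ik(pre,ori(T,0)),planner.ik(BORE+[0,0,-.036]+ax(0,0)*L,ori(0,0)))
env.movep(pre,ori(T,0)); st("pre")
env.movel(BORE+[.003,0,.018]+ax(T,0)*L,vel=.08); env.dwell(.3); o=st("over")
save("top","top2"); save("side","side2")
t=cv2.imread("pics/top2.png"); s=cv2.imread("pics/side2.png")
cv2.imwrite("pics/c2.png",np.hstack([cv2.resize(t[150:240,200:300],None,fx=4,fy=4),cv2.resize(s[170:260,270:370],None,fx=4,fy=4,interpolation=cv2.INTER_CUBIC)]))
Rm=R.from_quat(o["tcp_rot"]).as_matrix(); f=o["tool_pos"]+Rm[:,2]*L; a=-Rm[:,2]
e=-np.cross(Rm[:,1],a); e*= -1 if e[2]>0 else 1
P=[f,f+e*.016,f-e*.016,f+a*.040,f+a*.04+e*.023,f+a*.04-e*.023,BORE]
print("foot",f.round(4),"side px in crop (foot,low,high,collar c,collar lo, hi,bore)",((proj("side",P)-[270,170]+.5)*4-.5+[400,0]).round(0).tolist())
```

```text
via t 9.46 tcp [ 0.37   -0.0304  0.2495] F [-0.1 -1.3 -4.5] M [-0.07  0.55 -0.04] w 0.0285 gf 69.3
[ 0.25243149  0.24895137 -0.65053093  1.79704068  0.33126123  0.88532127
 -2.11013474] [ 0.22223737  0.57880942 -0.67755642  1.54579866  0.38449192  1.15366858
 -2.10380786]
pre t 10.44 tcp [0.561  0.1179 0.188 ] F [ 0.5 -0.3 -4.9] M [-0.01  0.61 -0.04] w 0.0287 gf 69.3
over t 11.23 tcp [0.5615 0.1207 0.1624] F [-1.1  0.1 -4.2] M [ 0.    0.53 -0.06] w 0.0287 gf 69.3
foot [0.5826 0.1207 0.0945] side px in crop (foot,low,high,collar c,collar lo, hi,bore) [[590.0, 202.0], [571.0, 209.0], [608.0, 195.0], [576.0, 159.0], [549.0, 169.0], [603.0, 150.0], [585.0, 223.0]]
```

View pics/c2.png

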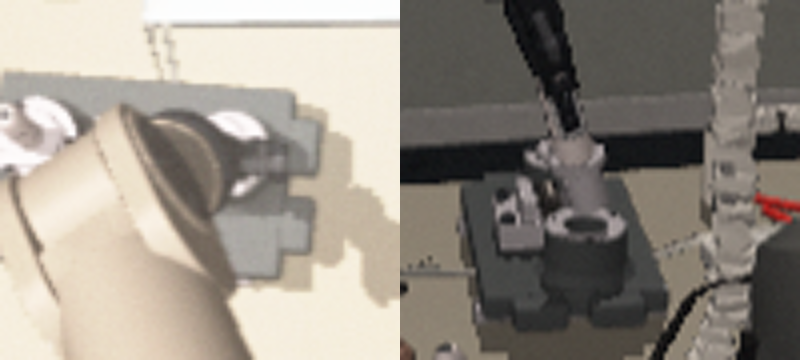

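The side crop shows the leaning spigot with its foot at about (588,208), just above the bore at (585,223), as predicted. Next I enter edge-first and probe by force.

```bash
cat >> h.py <<'E'
def F(n=3):
    f=[]
    for _ in range(n): f.append(env.get_obs()["force"]); env.dwell(.02)
    return np.mean(f,axis=0)
def probe(d,step,n,lim,f0):
    "step along unit d until the force against it passes lim; returns travelled length, force"
    d=np.array(d,float); p0=np.array(env.get_obs()["tool_pos"]); f=0
    cmd=p0.copy()
    for i in range(n):
        cmd=cmd+d*step; env.movel(cmd,vel=.03); f=F()-f0
        if -f@d>lim: break
    return cmd,f
E
python3 - <<'E'
from h import *
f0=F(5); np.save("f0.npy",f0); T=.30
env.movel(BORE+[.003,0,.006]+ax(T,0)*L,vel=.05)
c,f=probe([0,0,-1],.0012,4,5,f0); st("down"); print(f.round(1),(c-ax(T,0)*L-BORE).round(4))
yy=[]
for s in(1,-1):
    env.movel(c,vel=.03); e,f=probe([0,s,0],.0008,6,5,f0); yy.append(e[1]); st(f"y{s}"); print(f.round(1),(e-c).round(4))
c[1]=np.mean(yy); env.movel(c,vel=.03)
e,f=probe([-1,0,0],.0008,8,5,f0); st("x-"); print(f.round(1),(e-ax(T,0)*L-BORE).round(4)); np.save("e.npy",e)
E
```

```text
down t 13.01 tcp [0.5606 0.1204 0.144 ] F [ 0.4  0.7 -3.8] M [-0.04  0.54 -0.  ] w 0.0287 gf 69.3
[ 0.  -0.3  0.1] [ 0.0024 -0.0001  0.0003]
y1 t 15.06 tcp [0.5608 0.1236 0.1443] F [-0.4 -4.8 -0.9] M [-1.54  0.62 -0.46] w 0.0286 gf 69.6
[-0.8 -5.6  3.7] [0.     0.0048 0.    ]
y-1 t 17.17 tcp [0.5605 0.1182 0.1441] F [-0.5  5.3 -3.7] M [1.43 0.7  0.39] w 0.0285 gf 69.9
[-0.5  4.9 -0.1] [-0.0002 -0.0036 -0.0002]
x- t 19.86 tcp [0.5551 0.1195 0.1444] F [ 4.9  1.1 -4.5] M [ 0.34 -0.71  0.16] w 0.0286 gf 69.6
[ 4.8  1.  -1.3] [-0.0039 -0.0012  0.0001]
```

Contacts on +y, -y and -x show the edge is inside the bore, with its centre at about (0.577,0.121). Next I straighten about the low edge, then descend while watching the force.

```bash
sed -i 's/BORE=np.array(.*/BORE=np.array([.5772,.1209,.076])/' h.py
python3 - <<'E'
from h import *
f0=np.load("f0.npy"); d=.0045
for t in(.24,.18,.12,.06,0):
    foot=BORE+[-.0162+d*np.tan(t)+.016*np.cos(t),0,-d+.016*np.sin(t)]
    env.movep(foot+ax(t,0)*L,ori(t,0)); print(t,(F()-f0).round(1))
o=st("upright"); print((o["tool_pos"]-[0,0,L]-BORE).round(4))
c,f=probe([0,0,-1],.0015,6,12,f0); st("down"); print(f.round(1),(c-[0,0,L]-BORE).round(4))
save("side","side3"); s=cv2.imread("pics/side3.png"); cv2.imwrite("pics/c3.png",cv2.resize(s[150:260,260:370],None,fx=5,fy=5,interpolation=cv2.INTER_CUBIC))
E
```

```text
0.24 [-0.2  0.3  0.8]
0.18 [-0.4 -0.2  1.8]
0.12 [-3.5  0.2 -0.1]
0.06 [-1.9  0.  -1.1]
0 [-3.  -0.  -0.5]
upright t 21.36 tcp [0.5765 0.1209 0.1423] F [-3.4 -0.1 -3.4] M [0.02 0.84 0.01] w 0.0284 gf 70.3
[-0.0007 -0.     -0.0047]
down t 23.16 tcp [0.5765 0.1209 0.1332] F [-2.7 -0.  -2.6] M [-0.01  0.78 -0.03] w 0.0284 gf 70.5
[-2.8  0.4  1.2] [-0.0007 -0.     -0.0137]
```

View pics/c3.png

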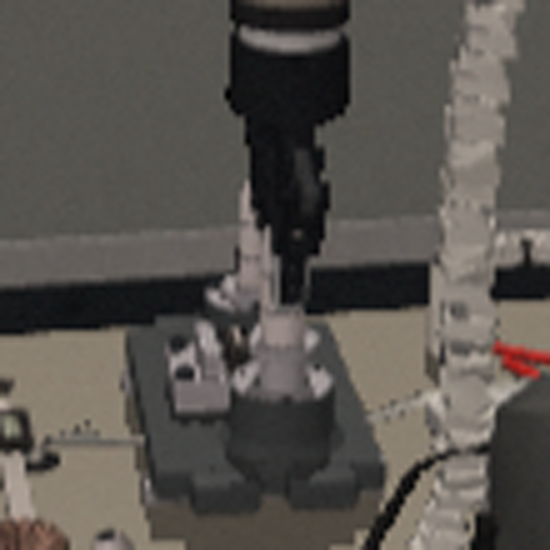

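The spigot stands upright in the bore at (285,390) with little force on it. Next I slide it down until the collar lands.

Run:
```python
from h import *
f0=np.load("f0.npy"); c=np.array(env.get_obs()["tool_pos"]); c[0]-=.0004
for i in range(16):
    c[2]-=.002; env.movel(c,vel=.04); f=F(2)-f0
    c[:2]+=np.clip(f[:2]*.0001,-.0004,.0004)
    if f[2]>14: break
    if env.get_obs()["clock"]>36: break
o=st("end"); print(i,f.round(1),(c-[0,0,L]-BORE).round(4))
```

```text
end t 26.89 tcp [0.5766 0.1209 0.1114] F [-2.9 -1.7 15.3] M [-0.5   1.45  0.01] w 0.0285 gf 72.7
12 [-3.7 -1.9 19.2] [-0.0021 -0.0006 -0.0398]
```

Run:
```python
from h import *
env.open_gripper(); o=st("open"); p=np.array(o["tool_pos"])
env.movel(p+[0,0,.11],vel=.15); st("up")
env.movel(p+[-.17,-.03,.14],vel=.25); env.dwell(.3); st("clear")
save("top","top4"); save("side","side4")
t=cv2.imread("pics/top4.png"); s=cv2.imread("pics/side4.png")
cv2.imwrite("pics/c4.png",np.hstack([cv2.resize(t[150:240,190:290],None,fx=4,fy=4,interpolation=cv2.INTER_CUBIC),cv2.resize(s[170:260,270:370],None,fx=4,fy=4,interpolation=cv2.INTER_CUBIC)]))
P=[BORE+[0,0,z] for z in(.084,.008)]
print(((proj("side",P)-[270,170]+.5)*4-.5+[400,0]).round(0).tolist(),((proj("top",P)-[190,150]+.5)*4-.5).round(0).tolist())
```

```text
open t 27.48 tcp [0.5753 0.1205 0.1069] F [ 0.4 -0.8 -0.7] M [-0.    0.01  0.  ] w 0.0854 gf 0.0
up t 28.37 tcp [0.5747 0.1201 0.2159] F [-0.3 -0.1 -1.4] M [ 0.06  0.01 -0.01] w 0.0855 gf 0.0
clear t 29.52 tcp [0.4058 0.0907 0.2465] F [ 0.1 -0.1 -1.3] M [ 0.02 -0.01  0.03] w 0.0852 gf 0.0
[[585.0, 127.0], [583.0, 214.0]] [[249.0, 130.0], [264.0, 152.0]]
```

View pics/c4.png

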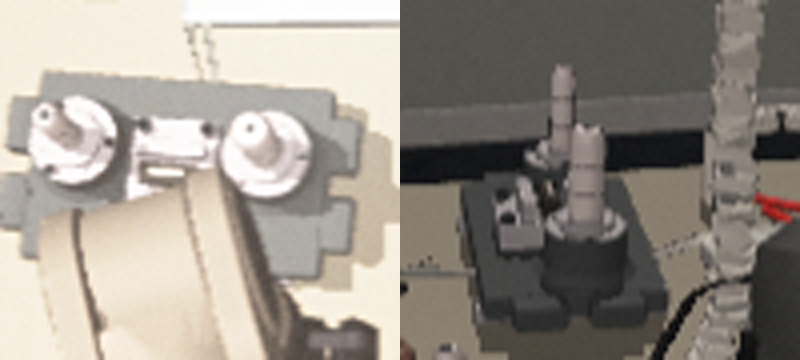

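The pillar stands upright with its collar on the boss: the apex is at (588,125) against a predicted (585,127), and the gripper is clear.

```bash
python3 -c "
from h import *
print(ticket.hand_in())"
```

```text
the job is handed in; nothing more can be done
None
```

I fitted the thick pillar edge-first into the empty bore, straightened it and slid it home with its collar on the boss, then let go; the thin pillar stayed in the rack, and the job was handed in at about 30 s without a verdict being returned.

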